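# Back the leaf press off by one notch

## Task

The leaf press has been wound one notch too far. With a fingertip, lift the ratchet pawl off its wheel and throw it right over so that it stays back, push the star wheel backward by one notch, then flip the pawl back down so that it rests fully home in the next notch. Only touch and push, without forcing the press, and leave the bowl, magnifier, knife and jar where they are.

Things in the scene. Friction and masses are not known exactly. Their poses are not given: they have to be found in the camera images.
- press: Small grey roller press fixed on a green cutting mat, 440 x 600 x 3 mm (one body). Origin: on the table under the mat's centre; its x runs along the shaft from roller to star wheel, y across, z up. The frame lies at x -205 to -25 mm, up to 151 mm above the table; the shaft is at y 0, 108 mm above the table; ratchet wheel at x 0, star wheel at x 65 mm
- wheel (a joint): Turn of the shaft (ratchet wheel, star wheel, roller) in rad, growing BACKWARD: its top moves to press +y. Stiff (0.25 N m), stays where left; the bed creeps along. One notch = 0.524. Starts at -0.20 to -0.08. The pawl drops fully home at about -0.25 to -0.03, and in the next notch back at about 0.28 to 0.49. With the pawl down the wheel cannot turn back past -0.02 (0.50 in the next notch)
- pawl (a joint): Swing of the pawl in rad about an axis along press x: 0 = down, nose fully home in a notch; grows as its tab is lifted over to press +y; 1.3 = thrown right over on its stop. Swings freely, under 2 N at the tab: past about 0.85 it falls to the stop by itself, below about 0.55 it falls back on the wheel by itself
- wheel_axis (a point): Centre of the star wheel on the shaft axis (press x 65 mm, y 0, 108 mm above the table). The star wheel has a hub 40 mm across and six plain round steel spokes, 10 mm thick, 60 degrees apart, their ends 85 mm from the axis
- spoke_tip (a point): End, on the spoke's centreline, of the star-wheel spoke that stands nearly upright at the start, leaning about 18 degrees to press -y; it turns with the wheel (directly above the axis at wheel = 0.175)
- pawl_pivot (a point): Pawl's pivot axis, in the ratchet plane: press x 0, y 72 mm, 105 mm above the table. The pawl is a dark steel bar 10 x 9 mm, 105 mm from the pivot to the tab
- pawl_tab (a point): Centre of the pawl's tab, a cross bar 10 mm thick, 26 mm long (along press x) at the pawl's free end. Pawl down: it overhangs the ratchet wheel, 67 mm from the pivot to press -y and 80 mm above it, with free room on its -y side and under it down to the teeth. Thrown over: about 60 mm to +y of the pivot, 87 mm above it
- bowl: Bystander: red bowl, 90 mm across, 35 mm high; origin under its centre
- magnifier: Bystander: stand magnifier, dark foot 50 x 75 mm, steel arm at 85 mm height with a lens 94 mm across; origin under the foot
- knife: Bystander: craft knife lying flat, aluminium handle 11 mm thick and 110 mm long; origin under the middle
- glue: Bystander: jar 44 mm across and 85 mm high; origin under its centre
- ratchet (a point): Centre of the steel ratchet wheel: 12 mm thick, 92 mm across, 12 saw teeth (30 degrees each), tooth tops 154 mm above the table; at press x 0, y 0, 108 mm above the table

How it is judged:
By the outcome, as a careful person would: the job done as asked, in the order asked, and still so for the second after the job is handed in, with the robot touching nothing.
It also fails if it takes over 62 s, if anything falls off the work surface, if the arm or the gripper's body presses on something with over 40 N, if the wrist force passes 120 N, or if a joint passes its speed limit or range.

## Robot

A 6-joint arm with a two-finger parallel gripper is mounted at the origin on the work surface. World frame = base frame: x ahead of the robot, y to its left, z up, the work surface at z = 0. Lengths are in mm, angles in rad, forces in N, time in s.
With the tool pointing down it reaches from about 300 to 775 mm from the base axis. Payload 14.6 kg.
Tool frame: the origin (TCP) lies midway between the tips of the shut fingers; the grasp point (between the pads) lies manip.tcp_to_grasp behind it (manip.tcp_to_grasp is the distance from the TCP to the grasp point, in mm); x points along the fingers, z is the direction in which the jaws open and shut, and the axes are right-handed (so a half turn about x gives the same grasp; the last joint's range is limited). The gripper opens to 94 mm and grips with 3 to 60 N. Pads are 16 mm wide; open, the fingers measure 119 mm over their backs; the gripper's body (75 mm by 177 mm) begins 78 mm behind the grasp point.
Start: joints at [-0.067, 0.3, 1.521, -0, 1.321, -0.067], TCP at [549.99, -0.002, 205.446] pointing down, gripper open.
Joint ranges: [-3.03, 3.03], [-0.79, 2.21], [0.23, 2.52], [-1.04, 4.18], [0, 3.07], [-2.55, 2.55]. Speed limits (rad/s): [2.22, 2.22, 2.57, 3.14, 3.14, 3.14].

## Interface

Orientations are given as [roll, pitch, yaw] about the fixed x, y, z axes, in that order (R = Rz(yaw) Ry(pitch) Rx(roll)).
In Python, from cell import manip gives the robot as it stands.
- The arm moves only by the shell command python3 -m jog 'ROWS' [FORCE]. ROWS is JSON, a list of rows, each an object of numbers: "grip": the opening, from 0 (shut) to 1 (fully open); "tx", "ty", "tz": the shift along the tool's x, y, z in units of 40 mm (1.0 is 40 mm); "turn": the turn about the tool's x in units of 6 degrees (1.0 is 6 degrees). In form: [{"grip": .., "tx": .., "ty": .., "tz": .., "turn": ..}, ...]. A call has 1 to 12 rows; each row is the pose to reach, as a shift and turn from the pose commanded when the call began, along the tool's axes at that moment; what a row does not reach only later rows make up. A row lasts 1/12 s, in which the tool goes at most 41.7 mm and 7.16 degrees, less where a joint would pass 70% of its speed; a pose out of reach is approached as far as the arm can. A call with a gripper value outside its range is refused whole. The fingers move at their own pace and stop on an object; FORCE is the grip in N (left out, the last holds). Time passes only in rows, so rows that repeat a pose let the fingers close. It gives the time, the measured TCP pose, the force and the opening at its end, in the units of the state.
- manip.read_state(): the state, without advancing time (a new reading comes with each control period).
- manip.camera(name): name is "scene" or "side" or "wrist"; returns a dict with "image" (480x640x3 uint8, red, green, blue), "fx", "fy", "cx", "cy" (pixels), "eye" and "attitude" of the camera in the world. Camera axes: x right, y up, looking along -z (the intrinsics and any distortion apply to the point x, -y, -z); pixel columns grow to the right and rows downward; lengths in mm; the calibration is good to about 2 mm. A picture is of the moment at which its call begins. There is no depth.
- manip.sign_off(): hands the job in, once; it reports no verdict.
The state is a dict: "clock": time; "joints": joint angles; "qd": joint speeds; "effort": joint torques, N m; "eef_pos": TCP position; "eef_rot": TCP orientation; "wrist_force": force on the tool from outside, world axes, zero at the start; "moment": the same for the moment, N m; "finger_gap": finger opening in mm.
Only numpy, scipy, OpenCV 4.12 (cv2) and the standard library are available. Lean on these libraries where they do the work, as an engineer would, in place of code of your own. Each camera call takes 0.05 s, during which the arm holds its last target. There are 200 camera calls.

## Working session

There is one attempt and no reset: what is moved stays moved. The work goes in short steps, Python scripts to look and compute and a shell command to move; the robot and the scene stay as the last step left them, time stands still between calls to the robot, and variables do not carry over. Pictures are saved under pics/ and viewed, about 8 in all and at most 12, crops included, and the job is handed in when it is done.

```bash
ls; mkdir -p pics; python3 - <<'E'
from cell import manip
import cv2
print(manip.read_state(), manip.tcp_to_grasp)
for n in("scene","side"):
    c=manip.camera(n); cv2.imwrite(f"pics/{n}0.png",c["image"][:,:,::-1])
    print({k:v for k,v in c.items() if k!="image"})
E
```

```text
pics
{'clock': 0.0, 'joints': array([-6.65871797e-02,  3.00489645e-01,  1.52160018e+00,  2.59245020e-05,
        1.32070286e+00, -6.65917400e-02]), 'qd': array([ 0.00019176,  0.00054888,  0.00092034, -0.00244543, -0.00051788,
        0.00015908]), 'effort': array([-1.53750298e-03, -5.31805658e+01, -3.52735734e+01,  7.07558286e-02,
        2.43994006e-02, -4.79655944e-05]), 'eef_pos': array([5.49728172e+02, 2.90577309e-02, 2.04868082e+02]), 'eef_rot': array([3.05407935, 1.56959603, 3.05407748]), 'wrist_force': array([ 0.32897896, -0.10996525,  0.47139382]), 'moment': array([ 0.02274775,  0.02125852, -0.04810213]), 'finger_gap': 93.78011763870468} 18.8
{'fx': 531.5093319278225, 'fy': 531.5093319278225, 'cx': 324.1890881136797, 'cy': 238.66894072751614, 'eye': array([1311.95437036, -510.47691207,  874.15713137]), 'attitude': array([0.86616214, 0.01745935, 0.85413827])}
{'fx': 455.6958718208263, 'fy': 455.6958718208263, 'cx': 317.04030528558496, 'cy': 238.20253137207982, 'eye': array([528.01974221, 567.41737455, 740.62676862]), 'attitude': array([ 0.73057188,  0.01731092, -2.94124973])}
```

View pics/scene0.png

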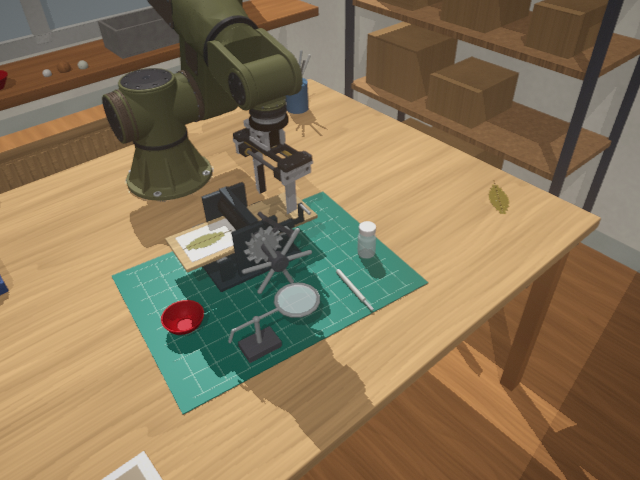

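View pics/side0.png

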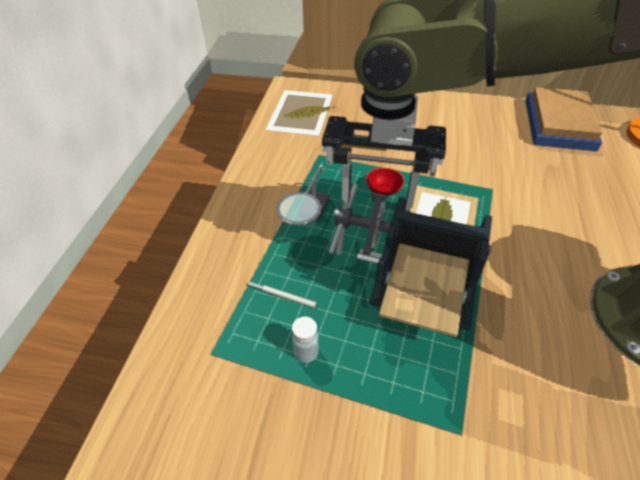

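```bash
cat >h.py <<'E'
import numpy as np, cv2
from scipy.spatial.transform import Rotation as R
def Rm(a): return R.from_euler('xyz',a).as_matrix()
def proj(c,P):
    p=(np.atleast_2d(P)-c["eye"])@Rm(c["attitude"])
    return np.c_[c["cx"]+c["fx"]*p[:,0]/-p[:,2], c["cy"]-c["fy"]*p[:,1]/-p[:,2]]
def back(c,uv,z):
    uv=np.atleast_2d(uv).astype(float)
    d=np.c_[(uv[:,0]-c["cx"])/c["fx"],-(uv[:,1]-c["cy"])/c["fy"],-np.ones(len(uv))]@Rm(c["attitude"]).T
    return c["eye"]+d*((z-c["eye"][2])/d[:,2])[:,None]
E
python3 - <<'E'
from cell import manip
from h import *
for n in("scene","side"):
    c=manip.camera(n); hsv=cv2.cvtColor(c["image"],cv2.COLOR_RGB2HSV)
    m=cv2.inRange(hsv,(72,80,30),(95,255,255)); m=cv2.morphologyEx(m,cv2.MORPH_OPEN,np.ones((3,3)))
    k=max(cv2.findContours(m,0,1)[0],key=cv2.contourArea)[:,0]
    hull=cv2.convexHull(k)
    q=cv2.approxPolyDP(hull,8,True)[:,0]; print(n,q.tolist())
    print(back(c,q,3)[:,:2].round(1).tolist())
    w=back(c,hull[:,0],3)[:,:2].astype(np.float32); print(cv2.minAreaRect(w))
    if n=="scene":
        x=cv2.resize(c["image"][150:330,180:400],None,fx=3.6,fy=3.3); cv2.imwrite("pics/crop1.png",cv2.resize(c["image"][160:310,190:340],None,fx=4,fy=4,interpolation=cv2.INTER_CUBIC)[:,:,::-1])
E
```

```text
scene [[425, 281], [182, 412], [113, 275], [324, 193]]
[[798.9, 224.3], [724.5, -365.6], [293.4, -306.0], [379.3, 281.2]]
((549.4837646484375, -42.40460205078125), (597.748291015625, 439.8618469238281), 82.55418395996094)
side [[319, 156], [480, 278], [461, 433], [212, 354]]
[[724.0, -359.1], [330.3, -33.0], [369.4, 281.6], [800.7, 227.5]]
((548.2833862304688, -39.474212646484375), (595.2293090820312, 437.1181945800781), 82.63420104980469)
```

View pics/crop1.png

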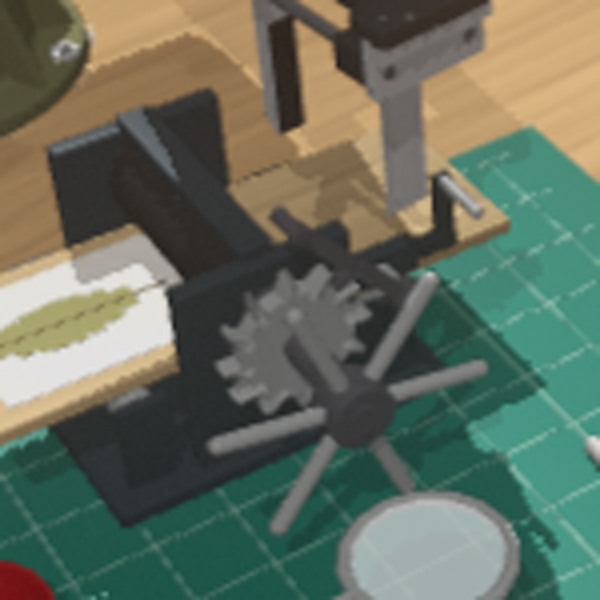

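```bash
cat >>h.py <<'E'
PC=np.array([549,-41,0.]); YAW=np.deg2rad(-7.4); RP=R.from_euler('z',YAW).as_matrix()
def W(p): return np.atleast_2d(p)@RP.T+PC
def Pr(w): return (np.atleast_2d(w)-PC)@RP
def tri(c1,u1,c2,u2):
    A=[];b=[]
    for c,u in((c1,u1),(c2,u2)):
        d=back(c,u,0)[0]-c["eye"]; d/=np.linalg.norm(d); M=np.eye(3)-np.outer(d,d); A.append(M); b.append(M@c["eye"])
    return np.linalg.lstsq(np.vstack(A),np.hstack(b),rcond=None)[0]
def spoke(w,k=0,r=85):
    t=w-0.175+k*np.pi/3; return [65,r*np.sin(t),108+r*np.cos(t)]
def pawl(a,r=104.4):
    t=-0.697+a; return [0,72+r*np.sin(t),105+r*np.cos(t)]
def grip():
    from cell import manip
    s=manip.read_state(); M=Rm(s["eef_rot"])
    print("t %.2f press tcp %s F(press) %s gap %.1f"%(s["clock"],Pr(s["eef_pos"])[0].round(1),(s["wrist_force"]@RP).round(1),s["finger_gap"]))
    print("tool axes in press (cols x,y,z):\n",(RP.T@M).round(3))
E
python3 - <<'E'
from cell import manip
from h import *
grip()
C={n:manip.camera(n) for n in("scene","side")}
print(Pr(tri(C["scene"],(300.5,204.5),C["side"],(380,260))),Pr(tri(C["scene"],(310,213.5),C["side"],(359,257))))
out=[]
for n,(x0,y0,x1,y1) in(("scene",(215,170,335,320)),("side",(290,150,410,300))):
    c=C[n]; s=4; im=cv2.resize(c["image"][y0:y1,x0:x1],None,fx=s,fy=s,interpolation=cv2.INTER_CUBIC)[:,:,::-1].copy()
    def d(p,col):
        u=(proj(c,W(p))[0]-(x0,y0)+.5)*s; cv2.circle(im,tuple(int(v) for v in u),4,col,1)
    for k in range(6): d(spoke(-.14,k),(0,255,255))
    d([65,0,108],(0,255,255)); d([0,0,108],(0,0,255)); d([0,72,105],(255,0,255)); d(pawl(0),(255,0,255)); d(pawl(1.3),(255,255,0))
    out.append(im[:600,:400])
cv2.imwrite("pics/ov.png",np.hstack(out))
E
```

```text
t 0.20 press tcp [ -4.4  40.8 205.1] F(press) [ 0.4  0.  -1.1] gap 94.2
tool axes in press (cols x,y,z):
 [[-0.001 -0.129  0.992]
 [-0.     0.992  0.129]
 [-1.     0.    -0.001]]
[[-32.72138399 117.05216472 148.78484121]] [[  3.23647185 119.06918576 144.98480414]]
```

View pics/ov.png

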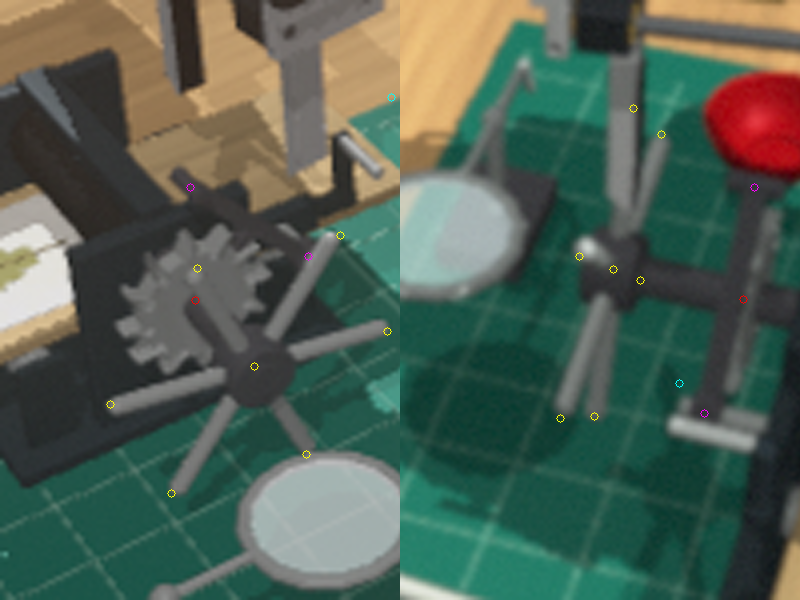

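```bash
python3 - <<'E'
from cell import manip
from h import *
from scipy.optimize import least_squares
C={n:manip.camera(n) for n in("scene","side")}
f=lambda n,p:proj(C[n],W(p))
for k in range(6): print(k,((f("side",spoke(-.14,k))-(290,150)+.5)*4+(400,0)).round(),((f("scene",spoke(-.14,k))-(215,170)+.5)*4).round())
E
```

```text
0 [[634. 108.]] [[197. 269.]]
1 [[579. 257.]] [[340. 236.]]
2 [[560. 418.]] [[388. 332.]]
3 [[594. 416.]] [[306. 454.]]
4 [[641. 281.]] [[172. 493.]]
5 [[661. 134.]] [[111. 404.]]
```

```bash
python3 - <<'E'
from cell import manip
from h import *
from scipy.optimize import least_squares
C={n:manip.camera(n) for n in("scene","side")}
o={"scene":({0:(194,274),1:(330,238),2:(383,324),3:(305,448),4:(178,490),5:(112,405)},(215,170),0),
   "side":({1:(583,246),2:(565,410),3:(598,410),5:(660,140)},(290,150),400)}
def res(v):
    r=[]
    for n,(q,org,ox) in o.items():
        for k,u in q.items():
            r+=list((proj(C[n],W(spoke(v[2],k))+[v[0],v[1],0])[0]-org+.5)*4+(ox,0)-u)
    return np.array(r)/4
s=least_squares(res,[0,0,-.14]); print(s.x.round(3)); print(s.fun.round(1))
E
```

```text
[-1.103 -1.093 -0.178]
[-1.2 -0.4  0.8 -1.   0.7  0.7  0.7  0.6 -1.1  1.  -1.2  1.1  0.3  0.6
 -0.5  0.8 -0.8  2.   0.9 -0.7]
```

```bash
python3 -m jog '[{"grip":0,"tx":-1.0,"ty":0,"tz":0,"turn":0},{"grip":0,"tx":-1.25,"ty":0,"tz":0,"turn":1},{"grip":0,"tx":-1.25,"ty":-0.8,"tz":-0.06,"turn":1.23},{"grip":0,"tx":-1.25,"ty":-1.7,"tz":-0.12,"turn":1.23},{"grip":0,"tx":-1.25,"ty":-1.7,"tz":-0.12,"turn":1.23},{"grip":0,"tx":-1.25,"ty":-1.7,"tz":-0.12,"turn":1.23},{"grip":0,"tx":-1.25,"ty":-1.7,"tz":-0.12,"turn":1.23},{"grip":0,"tx":-1.25,"ty":-1.7,"tz":-0.12,"turn":1.23},{"grip":0,"tx":-1.25,"ty":-1.7,"tz":-0.12,"turn":1.23}]' 10; python3 -c "
from h import *;grip()"
```

```text
clock: 1.25
eef_pos: [545.3, -67.1, 255.4]
eef_rot: [1.854, 1.571, 1.726]
wrist_force: [1.3, -0.3, -0.2]
finger_gap: 37.3
t 1.25 press tcp [ -0.3 -26.4 255.4] F(press) [ 1.4 -0.1 -0.2] gap 37.3
tool axes in press (cols x,y,z):
 [[-0.    -0.002  1.   ]
 [ 0.     1.     0.002]
 [-1.     0.    -0.   ]]
```

```bash
python3 -m jog '[{"grip":0,"tx":0,"ty":0,"tz":0,"turn":0},{"grip":0,"tx":0,"ty":0,"tz":0,"turn":0},{"grip":0,"tx":0,"ty":0,"tz":0,"turn":0},{"grip":0,"tx":0,"ty":0,"tz":0,"turn":0},{"grip":0,"tx":0.4,"ty":0,"tz":0,"turn":0},{"grip":0,"tx":0.9,"ty":0,"tz":0,"turn":0},{"grip":0,"tx":1.4,"ty":0,"tz":0,"turn":0},{"grip":0,"tx":1.9,"ty":0,"tz":0,"turn":0},{"grip":0,"tx":2.08,"ty":0,"tz":0,"turn":0},{"grip":0,"tx":2.08,"ty":0,"tz":0,"turn":0},{"grip":0,"tx":2.08,"ty":0,"tz":0,"turn":0}]'; python3 - <<'E'
from h import *;from cell import manip
grip()
out=[]
for n,(x0,y0,x1,y1) in(("scene",(215,170,335,320)),("side",(290,150,410,300))):
    c=manip.camera(n); out.append(cv2.resize(c["image"][y0:y1,x0:x1],None,fx=3.3,fy=3.3,interpolation=cv2.INTER_CUBIC)[:,:,::-1])
cv2.imwrite("pics/a1.png",np.hstack(out))
E
```

```text
clock: 2.17
eef_pos: [545.4, -68.0, 173.0]
eef_rot: [-0.094, 1.57, -0.223]
wrist_force: [0.4, 0.2, 0.4]
finger_gap: 0.5
t 2.17 press tcp [ -0.  -27.3 173. ] F(press) [0.3 0.2 0.4] gap 0.5
tool axes in press (cols x,y,z):
 [[ 0. -0.  1.]
 [-0.  1.  0.]
 [-1. -0.  0.]]
```

View pics/a1.png

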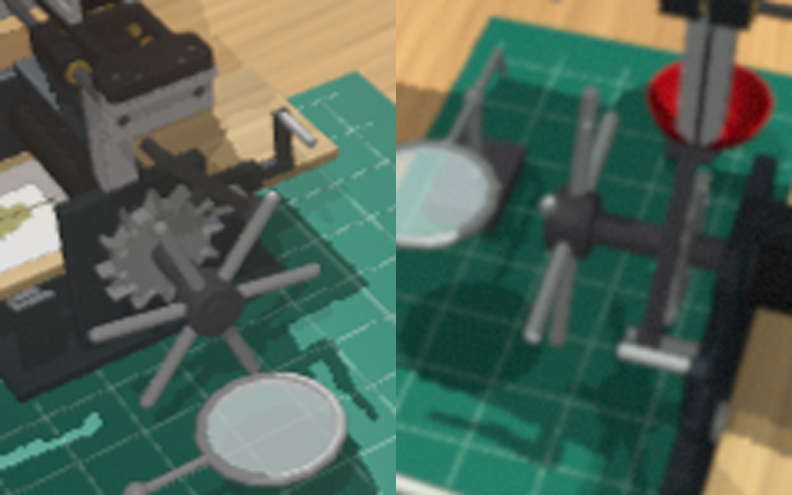

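```bash
python3 -m jog '[{"grip":0,"tx":0,"ty":0.25,"tz":0},{"grip":0,"tx":0,"ty":0.4,"tz":0},{"grip":0,"tx":-0.08,"ty":0.55,"tz":0},{"grip":0,"tx":-0.16,"ty":0.75,"tz":0},{"grip":0,"tx":-0.26,"ty":0.95,"tz":0},{"grip":0,"tx":-0.36,"ty":1.15,"tz":0},{"grip":0,"tx":-0.44,"ty":1.35,"tz":0},{"grip":0,"tx":-0.5,"ty":1.55,"tz":0},{"grip":0,"tx":-0.54,"ty":1.75,"tz":0},{"grip":0,"tx":-0.57,"ty":1.95,"tz":0},{"grip":0,"tx":-0.58,"ty":2.15,"tz":0},{"grip":0,"tx":-0.58,"ty":2.15,"tz":0}]'; python3 - <<'E'
from h import *;from cell import manip
grip()
out=[]
for n,(x0,y0,x1,y1) in(("scene",(215,170,335,320)),("side",(290,150,410,300))):
    c=manip.camera(n); out.append(cv2.resize(c["image"][y0:y1,x0:x1],None,fx=3.3,fy=3.3,interpolation=cv2.INTER_CUBIC)[:,:,::-1])
cv2.imwrite("pics/a2.png",np.hstack(out))
E
```

```text
t 2.27 press tcp [  0.3 -27.3 173.6] F(press) [-0.5  0.1 -0.2] gap 0.6
tool axes in press (cols x,y,z):
 [[ 0.002 -0.     1.   ]
 [-0.     1.     0.   ]
 [-1.    -0.     0.002]]$[0]: bad value
```

View pics/a2.png

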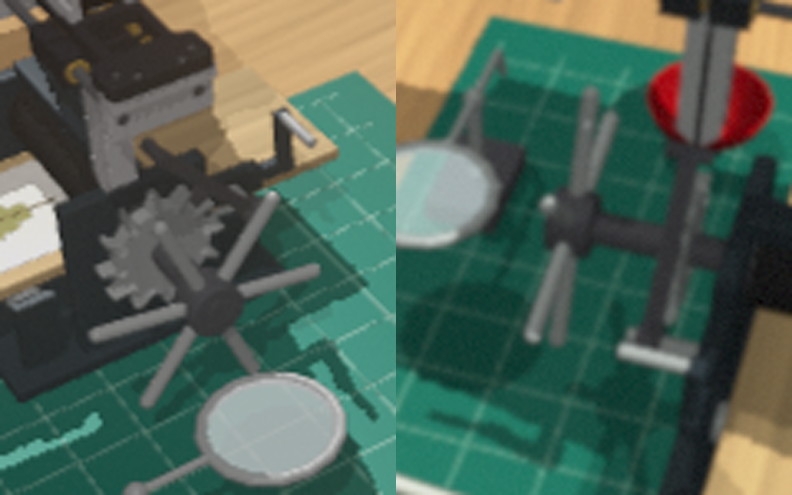

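The call was refused because the rows had no "turn", so nothing moved. I'll send it again with "turn" included.

```bash
python3 -m jog '[{"grip":0,"tx":0,"ty":0.25,"tz":0,"turn":0},{"grip":0,"tx":0,"ty":0.4,"tz":0,"turn":0},{"grip":0,"tx":-0.08,"ty":0.55,"tz":0,"turn":0},{"grip":0,"tx":-0.16,"ty":0.75,"tz":0,"turn":0},{"grip":0,"tx":-0.26,"ty":0.95,"tz":0,"turn":0},{"grip":0,"tx":-0.36,"ty":1.15,"tz":0,"turn":0},{"grip":0,"tx":-0.44,"ty":1.35,"tz":0,"turn":0},{"grip":0,"tx":-0.5,"ty":1.55,"tz":0,"turn":0},{"grip":0,"tx":-0.54,"ty":1.75,"tz":0,"turn":0},{"grip":0,"tx":-0.57,"ty":1.95,"tz":0,"turn":0},{"grip":0,"tx":-0.58,"ty":2.15,"tz":0,"turn":0},{"grip":0,"tx":-0.58,"ty":2.15,"tz":0,"turn":0}]' && python3 -c "
from h import *;grip()"
python3 -m jog '[{"grip":0,"tx":0,"ty":0.15,"tz":0,"turn":0},{"grip":0,"tx":0.02,"ty":0.3,"tz":0,"turn":0},{"grip":0,"tx":0.04,"ty":0.45,"tz":0,"turn":0},{"grip":0,"tx":0.08,"ty":0.6,"tz":0,"turn":0},{"grip":0,"tx":0.1,"ty":0.75,"tz":0,"turn":0},{"grip":0,"tx":0.12,"ty":0.85,"tz":0,"turn":0},{"grip":0,"tx":0.12,"ty":0.95,"tz":0,"turn":0},{"grip":0,"tx":0.12,"ty":0.95,"tz":0,"turn":0},{"grip":0,"tx":0.12,"ty":0.95,"tz":0,"turn":0},{"grip":0,"tx":0.12,"ty":0.95,"tz":0,"turn":0}]'; python3 - <<'E'
from h import *;from cell import manip
grip()
out=[]
for n,(x0,y0,x1,y1) in(("scene",(215,170,335,320)),("side",(290,150,410,300))):
    c=manip.camera(n); out.append(cv2.resize(c["image"][y0:y1,x0:x1],None,fx=3.3,fy=3.3,interpolation=cv2.INTER_CUBIC)[:,:,::-1])
cv2.imwrite("pics/a3.png",np.hstack(out))
E
```

```text
clock: 3.37
eef_pos: [556.3, 18.7, 195.4]
eef_rot: [1.84, 1.571, 1.713]
wrist_force: [0.3, -0.2, 0.5]
finger_gap: 0.2
t 3.37 press tcp [ -0.4  60.2 195.4] F(press) [ 0.3 -0.2  0.5] gap 0.2
tool axes in press (cols x,y,z):
 [[-0.    -0.001  1.   ]
 [ 0.     1.     0.001]
 [-1.     0.    -0.   ]]
clock: 4.2
eef_pos: [561.1, 54.8, 190.7]
eef_rot: [-0.512, 1.571, -0.641]
wrist_force: [-0.5, -0.6, 0.1]
finger_gap: 0.4
t 4.20 press tcp [ -0.3  96.6 190.7] F(press) [-0.5 -0.7  0.1] gap 0.4
tool axes in press (cols x,y,z):
 [[ 0. -0.  1.]
 [-0.  1.  0.]
 [-1. -0.  0.]]
```

View pics/a3.png

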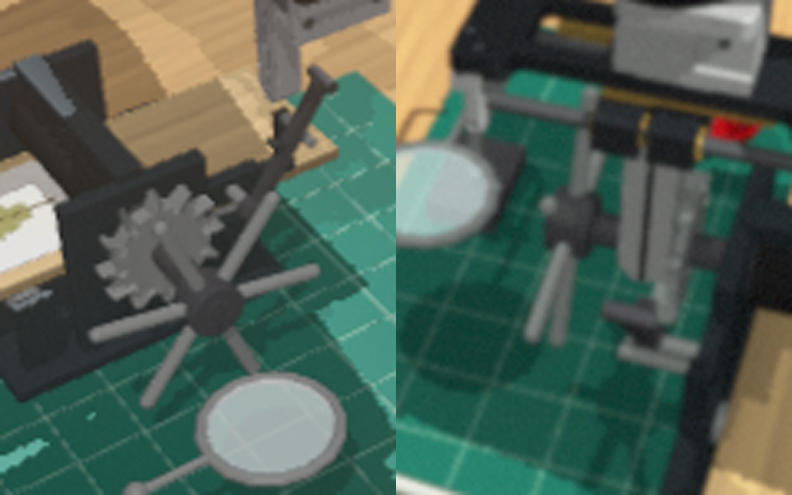

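```bash
python3 -m jog '[{"grip":0,"tx":-0.1,"ty":-0.3,"tz":0,"turn":0},{"grip":0,"tx":-0.8,"ty":-0.6,"tz":0,"turn":0},{"grip":0,"tx":-1.15,"ty":-1.3,"tz":0.3,"turn":0},{"grip":0,"tx":-1.15,"ty":-2.1,"tz":0.8,"turn":0},{"grip":0,"tx":-1.15,"ty":-2.9,"tz":1.3,"turn":0},{"grip":0,"tx":-1.15,"ty":-3.6,"tz":1.63,"turn":0},{"grip":0,"tx":-1.15,"ty":-3.96,"tz":1.63,"turn":0},{"grip":0,"tx":-1.0,"ty":-3.96,"tz":1.63,"turn":0},{"grip":0,"tx":-0.4,"ty":-3.96,"tz":1.63,"turn":0},{"grip":0,"tx":0.2,"ty":-3.96,"tz":1.63,"turn":0},{"grip":0,"tx":0.57,"ty":-3.96,"tz":1.63,"turn":0},{"grip":0,"tx":0.57,"ty":-3.96,"tz":1.63,"turn":0}]' && python3 -m jog '[{"grip":0,"tx":0,"ty":0.1,"tz":0,"turn":0},{"grip":0,"tx":0,"ty":0.2,"tz":0,"turn":0},{"grip":0,"tx":0,"ty":0.3,"tz":0,"turn":0},{"grip":0,"tx":0,"ty":0.3,"tz":0,"turn":0}]'; python3 -c "
from h import *;grip()"
```

```text
clock: 5.3
eef_pos: [603.6, -109.5, 164.5]
eef_rot: [3.008, 1.565, 2.88]
wrist_force: [-0.3, 0.3, -0.5]
finger_gap: 0.7
clock: 5.63
eef_pos: [607.4, -97.6, 169.1]
eef_rot: [-0.001, 1.569, -0.128]
wrist_force: [-0.3, 0.2, 0.7]
finger_gap: 0.6
t 5.63 press tcp [ 65.2 -48.6 169.1] F(press) [-0.4  0.2  0.7] gap 0.6
tool axes in press (cols x,y,z):
 [[ 0.002 -0.001  1.   ]
 [ 0.     1.     0.001]
 [-1.    -0.     0.002]]
```

```bash
for i in 1; do python3 -m jog '[{"grip":0,"tx":0,"ty":0.1,"tz":0,"turn":0},{"grip":0,"tx":0,"ty":0.2,"tz":0,"turn":0},{"grip":0,"tx":0,"ty":0.3,"tz":0,"turn":0},{"grip":0,"tx":0,"ty":0.4,"tz":0,"turn":0}]';  python3 -m jog '[{"grip":0,"tx":0,"ty":0.08,"tz":0,"turn":0},{"grip":0,"tx":0,"ty":0.16,"tz":0,"turn":0},{"grip":0,"tx":0,"ty":0.24,"tz":0,"turn":0},{"grip":0,"tx":0,"ty":0.32,"tz":0,"turn":0},{"grip":0,"tx":0,"ty":0.4,"tz":0,"turn":0},{"grip":0,"tx":0,"ty":0.48,"tz":0,"turn":0},{"grip":0,"tx":0,"ty":0.54,"tz":0,"turn":0},{"grip":0,"tx":0,"ty":0.54,"tz":0,"turn":0}]'; done; python3 - <<'E'
from h import *;from cell import manip
grip()
out=[]
for n,(x0,y0,x1,y1) in(("scene",(215,170,335,320)),("side",(290,150,410,300))):
    c=manip.camera(n); s=4;im=cv2.resize(c["image"][y0:y1,x0:x1],None,fx=s,fy=s,interpolation=cv2.INTER_CUBIC)[:,:,::-1].copy()
    for k in range(6):
      for w,col in((.2,(0,255,255)),(.385,(0,0,255))):
        u=(proj(c,W(spoke(w,k))-[1,1,0])[0]-(x0,y0)+.5)*s; cv2.circle(im,tuple(int(v) for v in u),4,col,1)
    out.append(im[:600,:400])
cv2.imwrite("pics/a4.png",np.hstack(out))
E
```

```text
clock: 5.97
eef_pos: [609.2, -83.1, 168.6]
eef_rot: [-0.857, 1.569, -0.986]
wrist_force: [-1.9, -4.0, 5.0]
finger_gap: 0.4
clock: 6.63
eef_pos: [611.8, -60.7, 167.7]
eef_rot: [2.365, 1.57, 2.237]
wrist_force: [-1.3, -1.2, 1.1]
finger_gap: 0.7
t 6.63 press tcp [ 64.8 -11.4 167.7] F(press) [-1.1 -1.3  1.1] gap 0.7
tool axes in press (cols x,y,z):
 [[-0.    -0.001  1.   ]
 [ 0.     1.     0.001]
 [-1.     0.    -0.   ]]
```

View pics/a4.png

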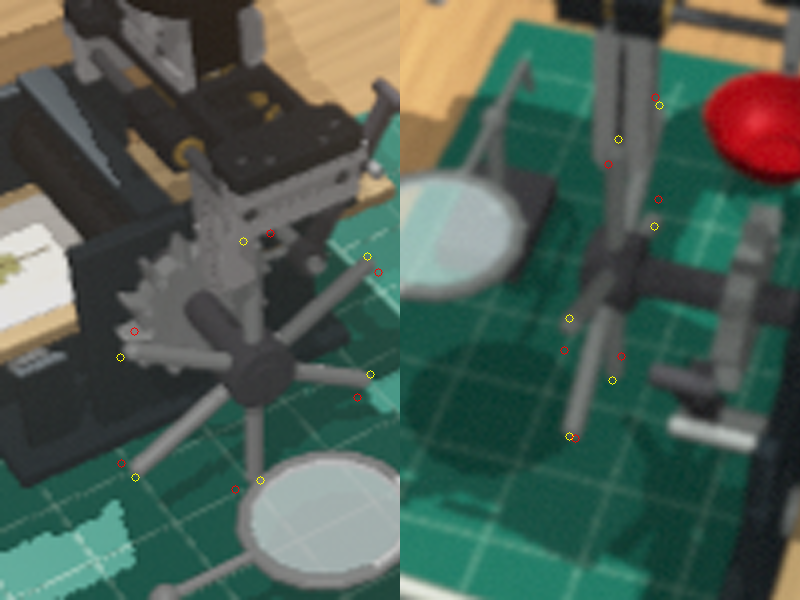

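```bash
python3 -m jog '[{"grip":0,"tx":0,"ty":0.07,"tz":0,"turn":0},{"grip":0,"tx":0,"ty":0.14,"tz":0,"turn":0},{"grip":0,"tx":0,"ty":0.21,"tz":0,"turn":0},{"grip":0,"tx":0,"ty":0.26,"tz":0,"turn":0},{"grip":0,"tx":0,"ty":0.26,"tz":0,"turn":0},{"grip":0,"tx":0,"ty":0.26,"tz":0,"turn":0}]'; python3 -c "
from h import *;grip()"; python3 -m jog '[{"grip":0,"tx":0,"ty":-0.3,"tz":0,"turn":0},{"grip":0,"tx":-0.3,"ty":-1,"tz":0,"turn":0},{"grip":0,"tx":-1.2,"ty":-1.0,"tz":0,"turn":0},{"grip":0,"tx":-1.9,"ty":-1.0,"tz":0,"turn":0},{"grip":0,"tx":-2.2,"ty":-1,"tz":0,"turn":0},{"grip":0,"tx":-2.2,"ty":-1,"tz":0,"turn":0}]'; python3 - <<'E'
from h import *;from cell import manip
grip()
out=[]
for n,(x0,y0,x1,y1) in(("scene",(215,170,335,320)),("side",(290,150,410,300))):
    c=manip.camera(n); s=4;im=cv2.resize(c["image"][y0:y1,x0:x1],None,fx=s,fy=s,interpolation=cv2.INTER_CUBIC)[:,:,::-1].copy()
    for k in range(6):
      for w,col in((.3,(0,255,255)),(.385,(0,0,255))):
        u=(proj(c,W(spoke(w,k))-[1,1,0])[0]-(x0,y0)+.5)*s; cv2.circle(im,tuple(int(v) for v in u),4,col,1)
    out.append(im[:600,:400])
cv2.imwrite("pics/a5.png",np.hstack(out))
E
```

```text
clock: 7.23
eef_pos: [613.1, -50.6, 167.7]
eef_rot: [2.335, 1.57, 2.207]
wrist_force: [-0.6, -1.4, -1.7]
finger_gap: 0.5
t 7.23 press tcp [ 64.8  -1.3 167.7] F(press) [-0.4 -1.5 -1.7] gap 0.5
tool axes in press (cols x,y,z):
 [[-0.    -0.001  1.   ]
 [ 0.     1.     0.001]
 [-1.     0.    -0.   ]]
clock: 7.73
eef_pos: [608.9, -91.4, 259.5]
eef_rot: [0.024, 1.565, -0.105]
wrist_force: [0.3, -0.3, -0.1]
finger_gap: 0.1
t 7.73 press tcp [ 65.9 -42.3 259.5] F(press) [ 0.4 -0.2 -0.1] gap 0.1
tool axes in press (cols x,y,z):
 [[ 0.006 -0.     1.   ]
 [ 0.     1.     0.   ]
 [-1.     0.     0.006]]
```

View pics/a5.png

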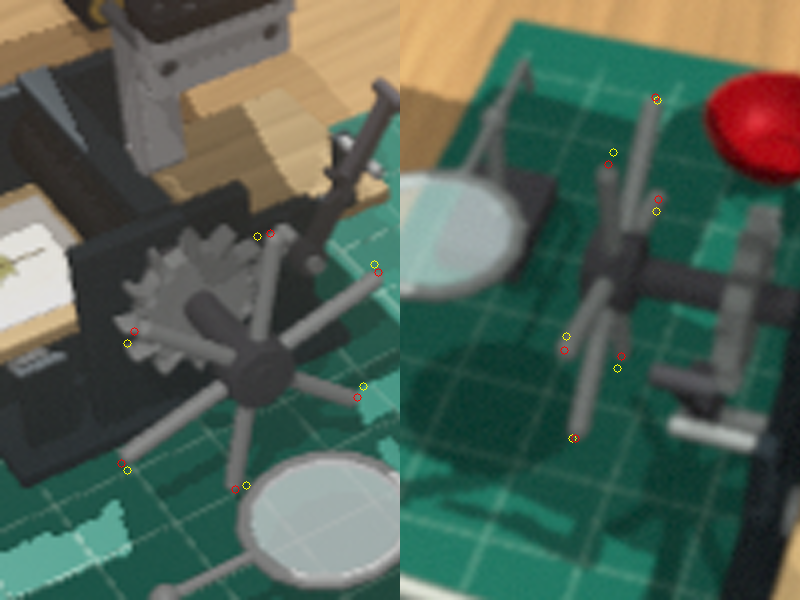

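```bash
python3 -m jog '[{"grip":0,"tx":0,"ty":0.6,"tz":-0.2,"turn":0},{"grip":0,"tx":0,"ty":1.4,"tz":-0.5,"turn":0},{"grip":0,"tx":0,"ty":2.2,"tz":-0.8,"turn":0},{"grip":0,"tx":0,"ty":3.0,"tz":-1.1,"turn":0},{"grip":0,"tx":0,"ty":3.8,"tz":-1.4,"turn":0},{"grip":0,"tx":0,"ty":4.6,"tz":-1.65,"turn":0},{"grip":0,"tx":0,"ty":5.25,"tz":-1.65,"turn":0},{"grip":0,"tx":0.2,"ty":5.25,"tz":-1.65,"turn":0},{"grip":0,"tx":0.8,"ty":5.25,"tz":-1.65,"turn":0},{"grip":0,"tx":1.4,"ty":5.25,"tz":-1.65,"turn":0},{"grip":0,"tx":1.9,"ty":5.25,"tz":-1.65,"turn":0},{"grip":0,"tx":1.9,"ty":5.25,"tz":-1.65,"turn":0}]'; python3 -c "
from h import *;grip()"
```

```text
clock: 8.83
eef_pos: [567.3, 125.2, 174.1]
eef_rot: [-2.867, 1.562, -2.996]
wrist_force: [-0.1, -0.4, -0.9]
finger_gap: 0.2
t 8.83 press tcp [ -3.2 167.2 174.1] F(press) [-0.1 -0.4 -0.9] gap 0.2
tool axes in press (cols x,y,z):
 [[-0.008 -0.     1.   ]
 [-0.002  1.     0.   ]
 [-1.    -0.002 -0.008]]
```

```bash
python3 -m jog '[{"grip":0,"tx":-0.05,"ty":-0.2,"tz":0,"turn":0},{"grip":0,"tx":-0.08,"ty":-0.4,"tz":0,"turn":0},{"grip":0,"tx":-0.1,"ty":-0.58,"tz":0,"turn":0},{"grip":0,"tx":-0.16,"ty":-0.76,"tz":0,"turn":0},{"grip":0,"tx":-0.24,"ty":-0.94,"tz":0,"turn":0},{"grip":0,"tx":-0.32,"ty":-1.12,"tz":0,"turn":0},{"grip":0,"tx":-0.38,"ty":-1.3,"tz":0,"turn":0},{"grip":0,"tx":-0.43,"ty":-1.48,"tz":0,"turn":0},{"grip":0,"tx":-0.46,"ty":-1.66,"tz":0,"turn":0},{"grip":0,"tx":-0.48,"ty":-1.84,"tz":0,"turn":0},{"grip":0,"tx":-0.48,"ty":-1.84,"tz":0,"turn":0}]' ; python3 -c "
from h import *;grip()"; python3 -m jog '[{"grip":0,"tx":0,"ty":-0.15,"tz":0,"turn":0},{"grip":0,"tx":0,"ty":-0.3,"tz":0,"turn":0},{"grip":0,"tx":0,"ty":-0.45,"tz":0,"turn":0},{"grip":0,"tx":0,"ty":-0.6,"tz":0,"turn":0},{"grip":0,"tx":0,"ty":-0.75,"tz":0,"turn":0},{"grip":0,"tx":0,"ty":-0.9,"tz":0,"turn":0},{"grip":0,"tx":0,"ty":-1.05,"tz":0,"turn":0},{"grip":0,"tx":0,"ty":-1.05,"tz":0,"turn":0},{"grip":0,"tx":-0.5,"ty":-0.9,"tz":0,"turn":0},{"grip":0,"tx":-1.3,"ty":-0.6,"tz":0,"turn":0},{"grip":0,"tx":-2.0,"ty":0,"tz":0,"turn":0},{"grip":0,"tx":-2.0,"ty":0.3,"tz":0,"turn":0}]'; python3 - <<'E'
from h import *;from cell import manip
grip()
out=[]
for n,(x0,y0,x1,y1) in(("scene",(215,170,335,320)),("side",(290,150,410,300))):
    c=manip.camera(n); s=4;im=cv2.resize(c["image"][y0:y1,x0:x1],None,fx=s,fy=s,interpolation=cv2.INTER_CUBIC)[:,:,::-1].copy()
    L=[spoke(.385,k) for k in range(6)]+[pawl(0)]
    for p in L:
        u=(proj(c,W(p)-[1,1,0])[0]-(x0,y0)+.5)*s; cv2.circle(im,tuple(int(v) for v in u),4,(0,0,255),1)
    out.append(im[:600,:400])
cv2.imwrite("pics/a6.png",np.hstack(out))
E
```

```text
clock: 9.75
eef_pos: [560.0, 51.8, 199.2]
eef_rot: [-1.401, 1.571, -1.53]
wrist_force: [-0.5, -0.0, -0.2]
finger_gap: 0.1
t 9.75 press tcp [ -1.1  93.5 199.2] F(press) [-0.5 -0.1 -0.2] gap 0.1
tool axes in press (cols x,y,z):
 [[ 0.     0.001  1.   ]
 [-0.     1.    -0.001]
 [-1.    -0.     0.   ]]
clock: 10.75
eef_pos: [563.0, 66.7, 284.9]
eef_rot: [0.233, 1.563, 0.105]
wrist_force: [0.1, 0.1, 0.2]
finger_gap: 0.4
t 10.75 press tcp [  0.  108.6 284.9] F(press) [0.  0.1 0.2] gap 0.4
tool axes in press (cols x,y,z):
 [[ 0.008 -0.001  1.   ]
 [ 0.002  1.     0.001]
 [-1.     0.002  0.008]]
```

View pics/a6.png

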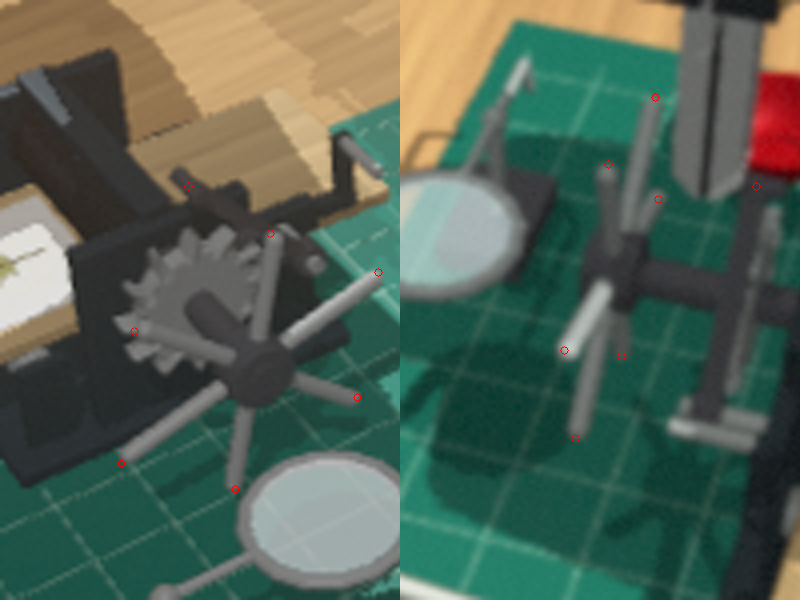

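```bash
python3 - <<'E'
from h import *;from cell import manip
for n,(x,y) in (("scene",(261,214)),("side",(380,196))):
    a=cv2.imread(f"pics/{n}0.png",0); b=cv2.cvtColor(manip.camera(n)["image"],cv2.COLOR_RGB2GRAY)
    t=a[y-9:y+12,x-9:x+12]; r=cv2.matchTemplate(b[y-19:y+22,x-19:x+22],t,cv2.TM_CCOEFF_NORMED); print(n,cv2.minMaxLoc(r)[1::2], "expect (10,10)")
    for a in(0,.1,.25): print(a,proj(manip.camera(n),W(pawl(a)))[0].round(1))
    # bystander change outside press
    A=cv2.imread(f"pics/{n}0.png"); B=manip.camera(n)["image"][:,:,::-1]
    for nm,(u,v,s) in (dict(scene={"bowl":(183,318,24),"mag":(260,343,22),"knife":(355,290,20),"jar":(367,240,20)},side={"knife":(282,294,24),"jar":(305,338,24)})[n]).items():
        T=A[v-s:v+s,u-s:u+s]; q=cv2.matchTemplate(B[v-s-8:v+s+8,u-s-8:u+s+8],T,cv2.TM_CCOEFF_NORMED); print(nm,cv2.minMaxLoc(q)[1::2],"expect (8,8)")
E
```

```text
scene (0.980658233165741, (10, 10)) expect (10,10)
0 [262.2 216.3]
0.1 [265.4 212.5]
0.25 [270.7 207.3]
bowl (0.9716293811798096, (8, 8)) expect (8,8)
mag (0.9719634056091309, (8, 8)) expect (8,8)
knife (0.9995238184928894, (8, 8)) expect (8,8)
jar (0.999767541885376, (8, 8)) expect (8,8)
side (0.33199092745780945, (20, 3)) expect (10,10)
0 [378.1 196.5]
0.1 [377.2 196.9]
0.25 [375.7 198.7]
knife (0.9965367913246155, (8, 8)) expect (8,8)
jar (0.9995700120925903, (8, 8)) expect (8,8)
```

Compared with the first picture, the scene view shows the pawl tab at exactly its original "down" pixel. The wheel is one notch back and the bystanders have not moved. I'm handing it in.

```bash
python3 -c "
from cell import manip
print(manip.sign_off())"
```

```text
the job is handed in; nothing more can be done
None
```

The press is wound back one notch and the pawl is down in the next notch. I handed the job in at about 11 s on the robot's clock; it gave no verdict.

With the shut fingertips I threw the pawl over to its stop and checked in the pictures that it stayed there. I then pushed the upright spoke backward, and flipped the pawl back over so it fell home by itself. The highest wrist force I read was about 7 N, read only at the ends of moves.

**Last checks**
- **Wheel:** it went from about -0.18 to about 0.385 rad. The spoke tips in both views agree with this, as does the finger contact position, and it lies well inside the 0.28 to 0.49 window.
- **Pawl:** in the scene view the tab is back at exactly its starting "down" pixel (match 0.98).
- **Bystanders:** bowl, magnifier, knife and jar show no shift in the scene view. The side view confirms the knife and jar.
- **Robot:** the arm is raised clear and touching nothing.

**Checks that failed or disagreed**
- **Side-view tab match:** it gave no usable result (0.33). The start picture has the open gripper in that view, and the raised gripper and its shadow are near the tab now. By eye, that view does show the pawl down.
- **Refused move:** one call was refused because its rows lacked "turn"; nothing moved.

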